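# Tip a mould face-up onto the demoulding board

## Task

Two white plaster half moulds stand on the bench in front of the low demoulding board. Slide the one with the round disc casting, upright, across the bench until it stands squarely against the board's front edge, then push it near its top so that it tips over that edge and lies flat on the board with the casting facing up. Do not lift it off the bench, and leave the other mould standing where it is.

Things in the scene. Friction and masses are not known exactly. Their poses are not given: they have to be found in the camera images.
- disc_mould: Mould to tip, loose on the bench 18-40 mm before the board's front edge: solid white plaster block, 50 deep (x) x 60 wide (y) x 75 high (z) mm, 0.19-0.35 kg. Origin: block centre. z up at the start, x within 6 degrees of the board's x. In its flat -x face, to the robot, a flush grey disc casting 40 mm across, with a narrow runner up to a round 18 mm grey sprue mark on top. Once lying on the board: centre 35 mm up.
- bar_mould: Mould to leave alone: same plaster block, same size, axes and origin (50 x 60 x 75 mm, centre), but the flush grey casting in its -x face is a level rectangular bar, 46 x 14 mm, and the mark on its top a 36 x 10 mm bar. It stands beside the other mould, to its left or its right, 120 to 160 mm from centre to centre, 18-40 mm before the board's front edge.
- demould_board: Demoulding board fixed to the bench: plywood plate 90 deep (x) x 260 wide (y) x 10 high (z) mm, with an aluminium strip flush along its front edge. Origin: centre of its underside, on the bench. x points away from the robot, y to the left, turned 9 to 23 degrees to the left. The front edge, at x = -45 mm, is a vertical step 10 mm high that stops a sliding block.

How it is judged:
On the way:
1. the disc mould stands upright and square against the board's front edge (gap under 8 mm, within 8 degrees) (x of disc_mould in the frame of demould_board between -0.078 and -0.06 m and angle between disc_mould's own z axis and vertical below 0.15 rad and angle between the x axis of disc_mould and the x axis of demould_board, either way round below 0.15 rad), for 0.1 s.
At the end, for the whole second after the job is handed in: The disc mould lies at rest flat on the board (within 10 degrees), casting up, the side that was on top pointing straight away from the front edge within 15 degrees, its centre over the board; the bar mould still stands within 20 mm of where it stood (angle between disc_mould's own x axis and vertical above 2.96 rad and height (world z) of disc_mould between 0.031 and 0.04 m and angle between the z axis of disc_mould and the x axis of demould_board, either way round below 0.27 rad and x of disc_mould in the frame of demould_board between -0.042 and 0.03 m and y of disc_mould in the frame of demould_board between -0.12 and 0.12 m and linear speed of disc_mould below 0.02 m/s and angle between bar_mould's own z axis and vertical below 0.1 rad and distance of bar_mould from where it was at the start of the episode below 0.02 m); the robot touches nothing.
It fails at once if the disc mould is lifted (its centre more than 80 mm above the bench) (height (world z) of disc_mould above 0.08 m).
It fails at once if the bar mould is shifted more than 20 mm or knocked over (distance of bar_mould from where it was at the start of the episode above 0.02 m or angle between bar_mould's own z axis and vertical above 0.35 rad).
It also fails if it takes over 32 s, if anything falls off the work surface, if the arm or the gripper's body presses on something with over 40 N, if the wrist force passes 120 N, or if a joint passes its speed limit or range.

## Robot

A 6-joint arm with a two-finger parallel gripper is mounted at the origin on a cart in front of the work surface, level with it; the furniture and walls round the work are solid. World frame = base frame: x ahead of the robot, y to its left, z up, the work surface at z = 0. Lengths are in m, angles in rad, forces in N, time in s.
With the tool pointing down it reaches from about 0.35 to 0.975 m from the base axis. Payload 4.9 kg.
Tool frame: the origin (TCP) lies at the centre of the arm's flange, where the gripper is bolted on; the fingertips stand 173 mm ahead of it and the grasp point (between the pads) lies 155 mm ahead of it (ctrl.finger_overhang is the distance from the TCP to the fingertips, in m); z points along the fingers, y is the direction in which the jaws open and shut (so a half turn about z gives the same grasp; the last joint's range is limited). The gripper opens to 85 mm and grips with 20 to 120 N. Pads are 22 mm wide; open, the fingers measure 114 mm over their backs; the gripper's body (76 mm by 85 mm) begins 54 mm behind the grasp point. The pads swing forward as they close: fully open they stand 13 mm farther back than shut.
Start: joints at [1.005, 0.053, 1.613, -0, 1.476, -0.119], TCP at [0.27, 0.564, 0.405] pointing down, gripper open.
Joint ranges: [-3.01, 3.01], [-1.01, 2.22], [0.06, 2.58], [-1.02, 4.17], [0.09, 2.62], [-3.14, 3.14]. Speed limits (rad/s): [2.57, 2.57, 3.14, 3.14, 3.14, 3.14].

## Interface

Orientations are given as a rotation vector (axis times angle).
In Python, from station import ctrl, eyes, spotter gives the robot as it stands.
- The arm moves only by the shell command python3 -m crank 'ROWS' [FORCE]. ROWS is JSON, a list of rows, each a list of 7 numbers: the turn, a rotation vector about the tool's x, y, z in rad, then the shift along the tool's x, y, z in mm, then the closure, from -1 (fully open) to 1 (shut). A call has 1 to 8 rows; each row shifts and turns the pose as measured when the row begins, along the tool's axes as they then stand; what a row does not reach is not made up. A row lasts 1/12 s, in which the tool goes at most 41.7 mm and 7.16 degrees, less where a joint would pass 70% of its speed; a pose out of reach is approached as far as the arm can. A call is refused whole if a number of a shift passes 41.7 or a number of a turn 0.125, either way. A call with a gripper value outside its range is refused whole. The fingers move at their own pace and stop on an object; FORCE is the grip in N (left out, the last holds). Time passes only in rows, so rows that do not move let the fingers close. It gives the time, the measured TCP pose, the force and the opening at its end, in the units of the state.
- ctrl.get_obs(): the state, without advancing time (a new reading comes with each control period).
- eyes.get_image(name): name is "scene" or "top"; returns a dict with "image" (400x640x3 uint8, red, green, blue), "vertical_fov" (degrees; the focal length in pixels is half the picture's height over the tangent of half this angle, whatever the lens; pixels are square), "cx", "cy" (the principal point, pixels), "dist" ([k1, k2, p1, p2, k3] as OpenCV has them; the pictures are not rectified), "rvec" (rotation vector, rad) and "tvec" (3), from world to camera coordinates, as OpenCV has them. Camera axes: x right, y down, z forward; pixel columns grow to the right and rows downward; lengths in m; the calibration is good to about 2 mm. A picture is of the moment at which its call begins. There is no depth.
- ctrl.finish_job(): hands the job in, once; it reports no verdict.
Trained networks look in a picture, given as the dict that the camera call returned (one of the last four; its "shot" number tells which), for a name from the list of things; names that differ only in an ending like _2 or _b are one class to them, and where a whole thing is asked for, a point or a joint stands for the part that bears it (a point fixed in the world has none). Each returns a list of dicts, best first, with "confidence" (0 to 1); they miss things now and then, are a little off and sometimes report something else, mostly with a low value. They report only what shows in the picture. A call takes as long as a camera call.
- spotter.look_for(query, picture): "centre" ([x, y, z] in m, in world coordinates, good to about 4 mm: the middle of the surface that is visible of it).
- spotter.outline_of(query, picture): "region" (400x640 bool, what is visible of it).
- spotter.mark_of(query, picture): "centre" ([x, y, z] in m, in world coordinates, good to about 4 mm: a listed point, or the origin of a listed thing).
The state is a dict: "t": time; "q": joint angles; "dq": joint speeds; "effort": joint torques, N m; "tool_pos": TCP position; "tool_rot": TCP orientation; "contact_force": force on the tool from outside, world axes, zero at the start; "wrist_torque": the same for the moment, N m; "opening": finger opening in m.
Only numpy, scipy, OpenCV 4.12 (cv2) and the standard library are available. Lean on these libraries where they do the work, as an engineer would, in place of code of your own. Each camera call takes 0.05 s, during which the arm holds its last target.

## Working session

There is one attempt and no reset: what is moved stays moved. The work goes in short steps, Python scripts to look and compute and a shell command to move; the robot and the scene stay as the last step left them, time stands still between calls to the robot, and variables do not carry over. Pictures are saved under pics/ and viewed, and the job is handed in when it is done.

```bash
ls; mkdir -p pics; python3 - <<'E'
from station import ctrl, eyes, spotter
import cv2, numpy as np
o=ctrl.get_obs(); print({k:(np.round(v,3).tolist() if not isinstance(v,str) else v) for k,v in o.items()}, ctrl.finger_overhang)
for n in ["scene","top"]:
    p=eyes.get_image(n); cv2.imwrite(f"pics/{n}0.png",p["image"][:,:,::-1])
    print(n,p["vertical_fov"],p["cx"],p["cy"],p["dist"],p["rvec"],p["tvec"])
    for q in ["disc_mould","bar_mould","demould_board"]:
        for f in (spotter.look_for,spotter.mark_of):
            print(q,f.__name__,[(np.round(d["centre"],4).tolist(),round(d["confidence"],2)) for d in f(q,p)])
E
```

```text
pics
{'t': 0.0, 'q': [1.005, 0.053, 1.614, 0.0, 1.476, -0.119], 'dq': [0.001, -0.0, 0.001, -0.001, 0.001, 0.001], 'effort': [-0.0, -39.369, -37.017, -0.0, 0.007, -0.0], 'tool_pos': [0.27, 0.563, 0.403], 'tool_rot': [-0.696, -3.063, 0.003], 'contact_force': [-0.752, -0.613, -0.272], 'wrist_torque': [-0.018, 0.044, -0.045], 'opening': 0.086} 0.1734
scene 49.43350252731024 319.69993544510965 198.87568038288822 [-0.05345093  0.          0.          0.          0.        ] [ 2.13412864 -1.1309983   0.48861882] [-0.14206228  0.40056626  0.5248773 ]
disc_mould call [([0.4938, 0.073, 0.066], 0.88)]
disc_mould call [([0.5106, 0.0744, 0.037], 0.63)]
bar_mould call [([0.4135, 0.1828, 0.066], 0.58)]
bar_mould call [([0.427, 0.1884, 0.0383], 0.9)]
demould_board call [([0.5482, 0.1855, 0.011], 0.78), ([0.4958, 0.0655, 0.0679], 0.22)]
demould_board call [([0.5552, 0.181, -0.0006], 0.6)]
top 42.836612425375385 316.38127161703045 205.18392714437812 [-0.0803663  0.         0.         0.         0.       ] [ 2.18896606 -2.22653493  0.02189487] [0.15354805 0.49947639 0.88228828]
disc_mould call [([0.5084, 0.0808, 0.0748], 0.81)]
disc_mould call []
bar_mould call [([0.4207, 0.1934, 0.0684], 0.68)]
bar_mould call [([0.423, 0.1965, 0.0325], 0.59)]
demould_board call [([0.5598, 0.1782, 0.0091], 0.86)]
demould_board call [([0.5598, 0.1832, -0.001], 0.96)]
```

View pics/scene0.png

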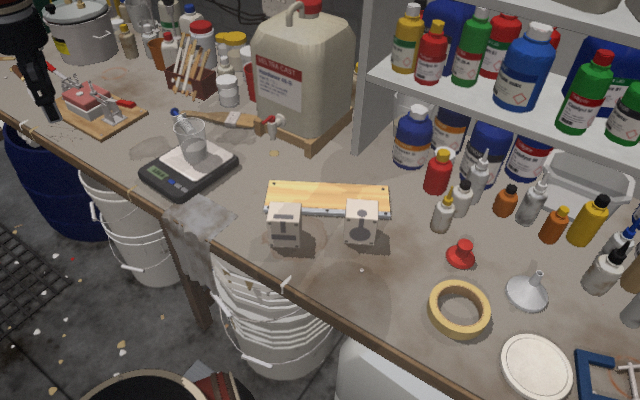

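View pics/top0.png

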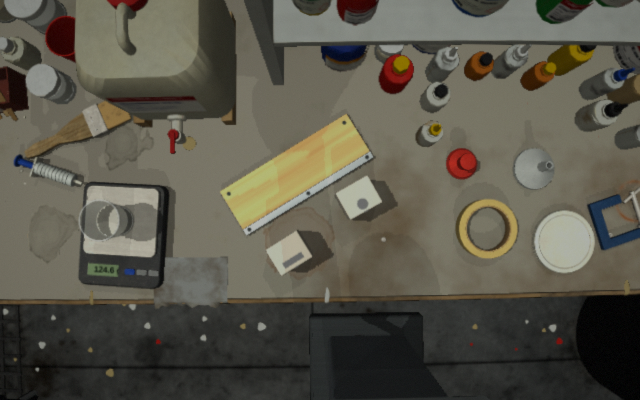

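The scene view shows the disc mould on the right at (362,222), the bar mould on the left at (285,224), and the board behind them. In the top view the disc mould's top is near (360,198) and the bar mould's near (290,253). The board's front strip runs from (247,234) to (374,155). I'll zoom in next for corners.

```bash
cat > h.py <<'E'
import numpy as np, cv2
from scipy.spatial.transform import Rotation as R
def K(p):
    f=200/np.tan(np.radians(p["vertical_fov"])/2); return np.array([[f,0,p["cx"]],[0,f,p["cy"]],[0,0,1.]])
def proj(p,X): return cv2.projectPoints(np.array(X,float).reshape(-1,3),np.array(p["rvec"]),np.array(p["tvec"]),K(p),np.array(p["dist"]))[0].reshape(-1,2)
def plane(p,uv,z):
    n=cv2.undistortPoints(np.array(uv,float).reshape(-1,1,2),K(p),np.array(p["dist"])).reshape(-1,2)
    Rm=cv2.Rodrigues(np.array(p["rvec"]))[0]; c=-Rm.T@np.array(p["tvec"])
    d=np.c_[n,np.ones(len(n))]@Rm
    return c+d*((z-c[2])/d[:,2])[:,None]
E
python3 - <<'E'
from station import ctrl, eyes, spotter
import cv2, numpy as np
from h import *
for n,(x0,y0,w,h) in {"scene":(255,175,145,90),"top":(210,105,180,180)}.items():
    im=cv2.imread(f"pics/{n}0.png"); s=min(800//w,600//h)
    c=cv2.resize(im[y0:y0+h,x0:x0+w],None,fx=s,fy=s,interpolation=cv2.INTER_CUBIC); print(n,s)
    cv2.imwrite(f"pics/{n}0c.png",c)
p=eyes.get_image("top"); print(plane(p,[[247,234],[374,155]],.01))
import pickle; pickle.dump({n:{k:v for k,v in eyes.get_image(n).items()} for n in("top","scene")},open("p0.pkl","wb"))
E
```

```text
scene 5
top 3
[[0.4539332  0.26633436 0.01      ]
 [0.58761491 0.04320831 0.01      ]]
```

View pics/scene0c.png

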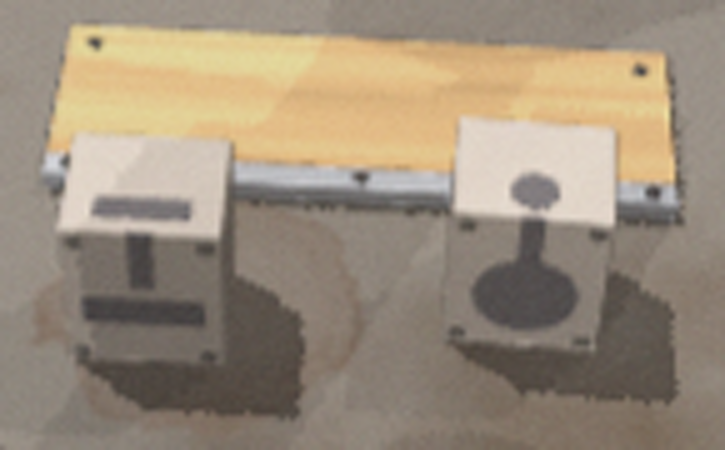

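View pics/top0c.png

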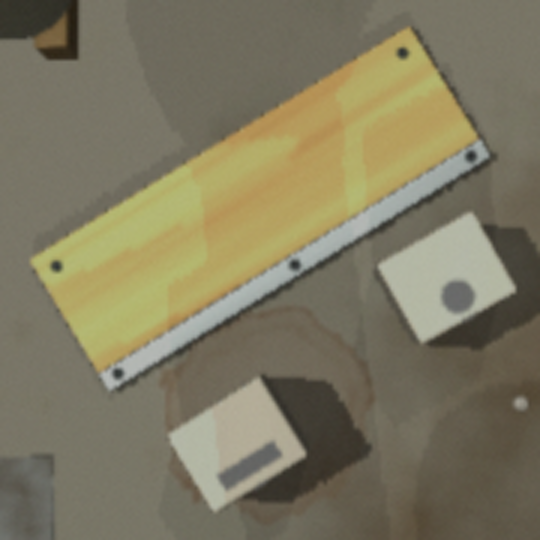

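```bash
cat > fit.py <<'E'
import pickle
from h import *
from scipy.optimize import least_squares
P=pickle.load(open("p0.pkl","rb"))
T=lambda a:(np.array(a)+.5)/3-.5+[210,105]
S=lambda a:(np.array(a)+.5)/5-.5+[255,175]
def loc(x,y,z): return [x,y,z]
def fit(obs,x0):
    def W(v,L): c,s=np.cos(v[2]),np.sin(v[2]); L=np.array(L); return np.c_[v[0]+c*L[:,0]-s*L[:,1],v[1]+s*L[:,0]+c*L[:,1],L[:,2]]
    f=lambda v:np.concatenate([(proj(P[n],W(v,L))-uv).ravel() for n,L,uv in obs])
    r=least_squares(f,x0,loss="soft_l1"); return r.x,f(r.x)
def rep(n,v,res): print(n,np.round(v[:2],4),round(np.degrees(v[2]),1),"res px",np.round(np.abs(res).max(),1), round(np.sqrt((res**2).mean()),2))
bT=("top",[[.045,.13,.01],[.045,-.13,.01],[-.045,-.13,.01],[-.045,.13,.01]],T([[31,260],[412,27],[492,155],[110,391]]))
bS=("scene",[[.045,.13,.01],[.045,-.13,.01],[-.045,-.13,.01],[-.045,.13,.01]],S([[70,25],[665,53],[681,210],[42,175]]))
t4=[[.025,.03,.075],[.025,-.03,.075],[-.025,-.03,.075],[-.025,.03,.075]]
dT=("top",t4,T([[378,265],[471,211],[517,290],[424,343]]))
dS=("scene",t4+[[-.025,-.03,0],[-.025,.03,0]],S([[458,118],[617,128],[607,235],[452,213],[597,352],[445,342]]))
rT=("top",t4,T([[169,437],[261,376],[306,456],[215,512]]))
rS=("scene",t4+[[-.025,-.03,0],[-.025,.03,0]],S([[70,133],[234,142],[222,245],[57,232],[222,364],[75,360]]))
if __name__=="__main__":
  D={}
  for n,a,b,x0 in [("board",bT,bS,[.556,.18,.5]),("disc",dT,dS,[.51,.075,.5]),("bar",rT,rS,[.425,.19,.5])]:
    for o in ([a],[b],[a,b]): v,r=fit(o,x0); rep(n,v,r)
    D[n]=v
  b=D["board"]; c,s=np.cos(b[2]),np.sin(b[2])
  for n in("disc","bar"):
    d=D[n][:2]-b[:2]; print(n,"in board",np.round([c*d[0]+s*d[1],-s*d[0]+c*d[1]],4),np.degrees(D[n][2]-b[2]))
E
python3 fit.py
```

```text
board [0.5568 0.1782] 30.6 res px 0.5 0.33
board [0.5555 0.1809] 30.8 res px 0.6 0.33
board [0.5563 0.1792] 30.7 res px 1.2 0.65
disc [0.5122 0.0763] 29.1 res px 0.9 0.59
disc [0.5112 0.0783] 28.5 res px 2.0 0.88
disc [0.5118 0.0774] 28.7 res px 2.7 0.94
bar [0.4242 0.1901] 30.8 res px 1.4 0.73
bar [0.4231 0.1924] 31.1 res px 1.2 0.67
bar [0.4236 0.1914] 30.8 res px 1.8 0.84
disc in board [-0.0902 -0.0648] -2.0038946441376826
bar in board [-0.1079  0.0782] 0.1085593683966529
```

```bash
cat > go.py <<'E'
# go.py x y z : board-frame TCP target (m) -> shift in tool axes (mm), and turn needed
import sys
from station import ctrl
from h import *
B=np.array([.5563,.1792]); A=np.radians(30.7)
o=ctrl.get_obs(); Rt=R.from_rotvec(o["tool_rot"]); c,s=np.cos(A),np.sin(A)
M=np.array([[-c,-s,0],[-s,c,0],[0,0,-1]]).T  # columns: tool x=-bx, y=by, z=down
M=np.c_[[-c,-s,0],[-s,c,0],[0,0,-1]]
p=np.array(o["tool_pos"]); d=p[:2]-B
print("t",round(o["t"],2),"board tcp mm",np.round([1e3*(c*d[0]+s*d[1]),1e3*(-s*d[0]+c*d[1]),1e3*p[2]],1),"open",round(o["opening"],4),"F",np.round(o["contact_force"],1))
print("turn (tool)",np.round((Rt.inv()*R.from_matrix(M)).as_rotvec(),3))
if len(sys.argv)>3:
    g=np.array([float(v) for v in sys.argv[1:4]])/1e3
    w=np.array([B[0]+c*g[0]-s*g[1],B[1]+s*g[0]+c*g[1],g[2]]); print("world",np.round(w,3))
    print("shift mm now-axes",np.round(1e3*Rt.inv().apply(w-p),1)," goal-axes",np.round(1e3*M.T@(w-p),1))
E
python3 go.py -151 -65 400
```

```text
t 0.85 board tcp mm [-49.9 476.7 404.7] open 0.0855 F [-0.5  0.4  0.2]
turn (tool) [ 0.    -0.    -0.983]
world [0.46  0.046 0.4  ]
shift mm now-axes [-394.6 -384.7    4.7]  goal-axes [ 101.1 -541.7    4.7]
```

```bash
python3 -m crank '[[0,0,-0.123,0,0,0,0.07],[0,0,-0.123,0,0,0,0.07],[0,0,-0.123,0,0,0,0.07],[0,0,-0.123,0,0,0,0.07],[0,0,-0.123,0,0,0,0.07],[0,0,-0.123,0,0,0,0.07],[0,0,-0.123,0,0,0,0.07],[0,0,-0.123,0,0,0,0.07]]' 30; python3 go.py -151 -65 400
```

```text
t: 1.52
tool_pos: [0.27, 0.5636, 0.4048]
tool_rot: [-0.864, 3.02, 0.0]
contact_force: [0.1, -0.1, -0.7]
opening: 0.0397
t 1.52 board tcp mm [-49.9 476.7 404.8] open 0.0397 F [ 0.1 -0.1 -0.7]
turn (tool) [0.    0.    0.021]
world [0.46  0.046 0.4  ]
shift mm now-axes [ 112.7 -539.4    4.8]  goal-axes [ 101.1 -541.7    4.8]
```

```bash
python3 -m crank '[[0,0,0.02,8,-38,0,0.07],[0,0,0,8,-38,0,0.07],[0,0,0,8,-38,0,0.07],[0,0,0,8,-38,0,0.07],[0,0,0,8,-38,0,0.07],[0,0,0,8,-38,0,0.07],[0,0,0,8,-38,0,0.07],[0,0,0,8,-38,0,0.07]]'; python3 go.py -151 -65 400
```

```text
t: 2.18
tool_pos: [0.3737, 0.2651, 0.4035]
tool_rot: [-0.861, 3.02, 0.003]
contact_force: [0.8, 0.5, 0.6]
opening: 0.0395
t 2.18 board tcp mm [-113.1  167.1  403.5] open 0.0395 F [0.8 0.5 0.6]
turn (tool) [0.001 0.002 0.02 ]
world [0.46  0.046 0.4  ]
shift mm now-axes [  42.4 -231.3    3.1]  goal-axes [  37.9 -232.1    3.5]
```

```bash
python3 -m crank '[[0,0,0.02,7,-36,0,0.07],[0,0,0,7,-36,0,0.07],[0,0,0,7,-36,0,0.07],[0,0,0,7,-36,0,0.07],[0,0,0,7,-36,0,0.07],[0,0,0,6,-36,0,0.07],[0,0,0,3,-15,0,0.07],[0,0,0,0,0,0,0.07]]'; python3 go.py -151 -65 200; python3 - <<'E'
from station import eyes
import cv2
for n in("scene","top"):cv2.imwrite(f"pics/{n}1.png",eyes.get_image(n)["image"][:,:,::-1])
E
```

```text
t: 2.85
tool_pos: [0.4558, 0.027, 0.406]
tool_rot: [-0.815, 3.024, -0.003]
contact_force: [0.0, 0.6, -1.0]
opening: 0.0398
t 2.85 board tcp mm [-164.1  -79.6  406. ] open 0.0398 F [ 0.   0.6 -1. ]
turn (tool) [-0.004  0.009 -0.009]
world [0.46  0.046 0.2  ]
shift mm now-axes [-11.1  15.6 206. ]  goal-axes [-13.1  14.6 206. ]
```

View pics/scene1.png

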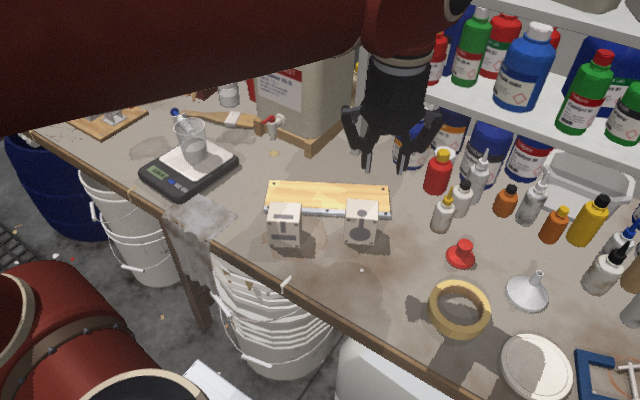

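```bash
python3 -m crank '[[0,0,-0.009,-2,14,30,0.07],[0,0,0,0,0,36,0.07],[0,0,0,0,0,36,0.07],[0,0,0,0,0,36,0.07],[0,0,0,0,0,36,0.07],[0,0,0,0,0,20,0.07],[0,0,0,0,0,5,0.07],[0,0,0,0,0,0,0.07]]'; python3 go.py -126 -65 200; python3 - <<'E'
from station import eyes
import cv2
for n in("scene","top"):
  im=eyes.get_image(n)["image"][:,:,::-1]
  cv2.imwrite(f"pics/{n}2.png",cv2.resize(im[100:290,200:450],None,fx=3,fy=3))
E
```

```text
t: 3.62
tool_pos: [0.4511, 0.0538, 0.2047]
tool_rot: [-0.853, 3.001, -0.0]
contact_force: [0.4, 0.0, 0.8]
opening: 0.0395
t 3.62 board tcp mm [-154.5  -54.1  204.7] open 0.0395 F [0.4 0.  0.8]
turn (tool) [-0.006  0.021  0.018]
world [0.481 0.059 0.2  ]
shift mm now-axes [-28.1 -11.4   5.4]  goal-axes [-28.5 -10.9   4.7]
```

View pics/scene2.png

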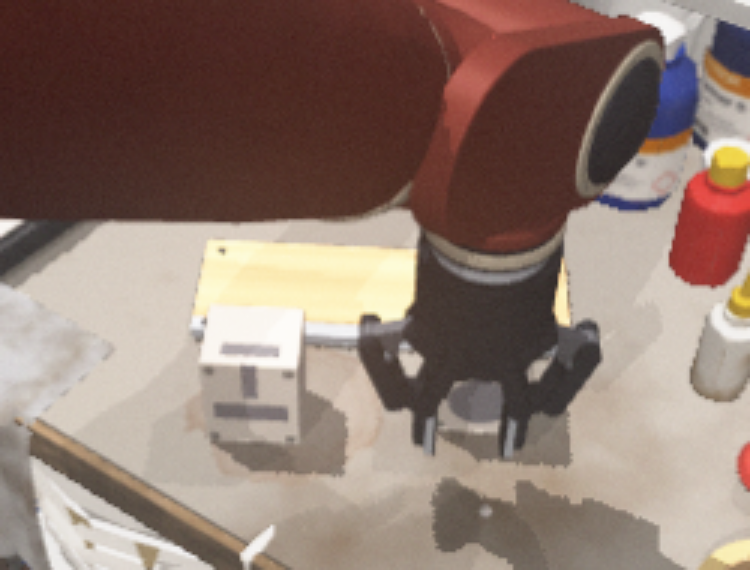

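View pics/top2.png

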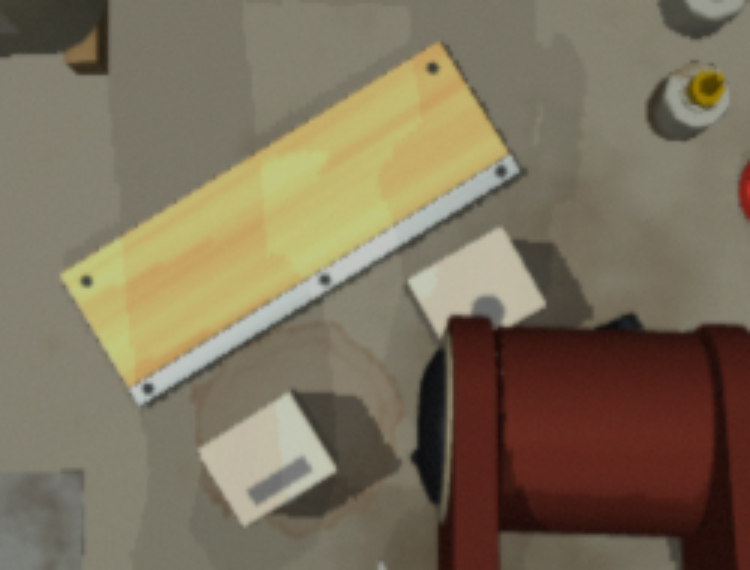

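Fingers stand in front of the disc mould, between knuckles at (370,335)–(590,335) in the zoomed scene crop, and they're clear of the bar mould at (255,375). I'll correct y and yaw, then start pushing.

```bash
python3 -m crank '[[-0.006,0.02,0.018,0,-10,5,0.07],[0,0,0,0,0,0,0.07]]'; python3 go.py -126 -65 200;
```

```text
t: 3.88
tool_pos: [0.4593, 0.0458, 0.206]
tool_rot: [-0.83, 3.018, -0.005]
contact_force: [-0.1, -0.7, 0.4]
opening: 0.0397
t 3.88 board tcp mm [-151.6  -65.2  206. ] open 0.0397 F [-0.1 -0.7  0.4]
turn (tool) [-0.006  0.01   0.001]
world [0.481 0.059 0.2  ]
shift mm now-axes [-25.5   0.2   6.3]  goal-axes [-25.6   0.2   6. ]
```

```bash
python3 -m crank '[[0,0,0,-8,0,6,0.07],[0,0,0,-6,0,2,0.07],[0,0,0,-4,0,0,0.07],[0,0,0,-4,0,0,0.07],[0,0,0,-4,0,0,0.07]]'; python3 go.py -108 -65 200;
```

```text
t: 4.3
tool_pos: [0.4858, 0.0601, 0.2067]
tool_rot: [-0.828, 3.006, -0.012]
contact_force: [-1.6, -1.6, -0.3]
opening: 0.04
t 4.3 board tcp mm [-121.4  -66.4  206.7] open 0.04 F [-1.6 -1.6 -0.3]
turn (tool) [-0.014  0.021  0.002]
world [0.497 0.068 0.2  ]
shift mm now-axes [-13.3   1.4   7. ]  goal-axes [-13.4   1.4   6.7]
```

```bash
python3 -m crank '[[-0.01,0.015,0,-4,0,5,0.07],[0,0,0,-3,0,2,0.07],[0,0,0,-3,0,0,0.07]]'; python3 go.py -106 -65 200;python3 - <<'E'
from station import eyes
import cv2
for n in("top",):
  im=eyes.get_image(n)["image"][:,:,::-1]
  cv2.imwrite(f"pics/{n}3.png",cv2.resize(im[100:290,200:450],None,fx=3,fy=3))
E
```

```text
t: 4.55
tool_pos: [0.4955, 0.0657, 0.2007]
tool_rot: [-0.835, 3.025, -0.004]
contact_force: [-3.4, -2.9, 2.6]
opening: 0.0397
t 4.55 board tcp mm [-110.2  -66.5  200.7] open 0.0397 F [-3.4 -2.9  2.6]
turn (tool) [-0.004  0.003  0.003]
world [0.498 0.069 0.2  ]
shift mm now-axes [-4.2  1.5  0.7]  goal-axes [-4.2  1.5  0.7]
```

View pics/top3.png

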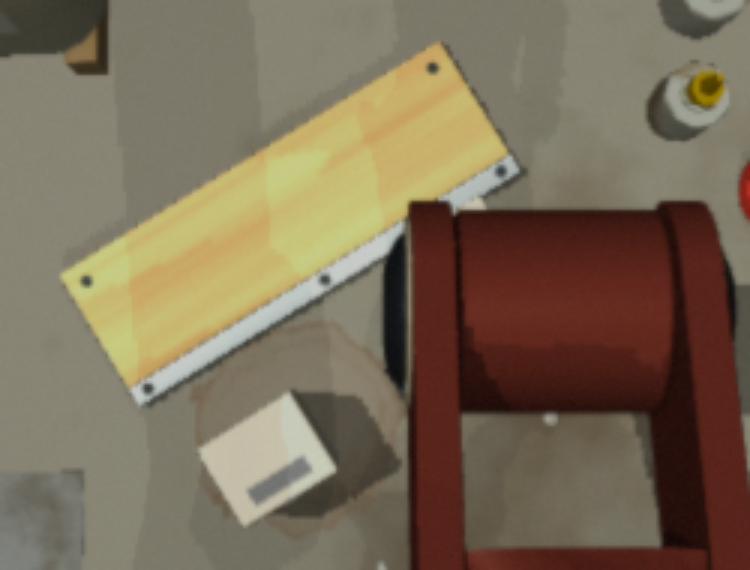

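The mould's far corner, near (485,203) in the crop, is now close to the strip. I'll push on in small steps until the force rises.

```bash
python3 -m crank '[[0,0,0,-2,0,0,0.07],[0,0,0,-2,0,0,0.07]]'; python3 go.py -106 -65 200
```

```text
t: 4.77
tool_pos: [0.4992, 0.0681, 0.2003]
tool_rot: [-0.835, 3.026, -0.003]
contact_force: [-2.8, -2.5, 1.5]
opening: 0.04
t 4.77 board tcp mm [-105.8  -66.4  200.3] open 0.04 F [-2.8 -2.5  1.5]
turn (tool) [-0.003  0.002  0.003]
world [0.498 0.069 0.2  ]
shift mm now-axes [0.2 1.4 0.3]  goal-axes [0.2 1.4 0.3]
```

```bash
python3 -m crank '[[0,0,0,-2,0,0,0.07],[0,0,0,-1,0,0,0.07]]'; python3 go.py -106 -65 200;  python3 -m crank '[[0,0,0,-2,0,0,0.07],[0,0,0,-1,0,0,0.07]]'; python3 go.py -106 -65 200
```

```text
t: 4.93
tool_pos: [0.5013, 0.0693, 0.2001]
tool_rot: [0.836, -3.026, 0.005]
contact_force: [-8.2, -5.0, 8.1]
opening: 0.0397
t 4.93 board tcp mm [-103.4  -66.4  200.1] open 0.0397 F [-8.2 -5.   8.1]
turn (tool) [-0.002 -0.003  0.003]
world [0.498 0.069 0.2  ]
shift mm now-axes [2.6 1.4 0.1]  goal-axes [2.6 1.4 0.1]
t: 5.1
tool_pos: [0.5028, 0.07, 0.2]
tool_rot: [0.834, -3.017, 0.008]
contact_force: [-5.4, -3.3, 4.2]
opening: 0.0398
t 5.1 board tcp mm [-101.8  -66.5  200. ] open 0.0398 F [-5.4 -3.3  4.2]
turn (tool) [-0.002 -0.012  0.004]
world [0.498 0.069 0.2  ]
shift mm now-axes [4.2 1.6 0. ]  goal-axes [ 4.2  1.5 -0. ]
```

```bash
python3 -m crank '[[0,0,0,3,0,0,0.07],[0,0,0,4,0,0,0.07],[0,0,0,12,0,0,0.07],[0,0,0,16,0,0,0.07],[0,0,0,12,0,-20,0.07],[0,0,0,0,0,-30,0.07],[0,0,0,0,0,-10,0.07],[0,0,0,0,0,0,0.07]]'; python3 go.py -106 -65 200;  python3 - <<'E'
from station import eyes
import cv2,pickle
for n,(a,b,s) in {"top":(200,100,3),"scene":(250,170,5)}.items():
  p=eyes.get_image(n);im=p["image"][:,:,::-1]; pickle.dump(dict(p),open(f"p4{n}.pkl","wb"))
  cv2.imwrite(f"pics/{n}4.png",cv2.resize(im[b:b+570//s,a:a+750//s],None,fx=s,fy=s,interpolation=cv2.INTER_CUBIC))
E
```

```text
t: 5.77
tool_pos: [0.4606, 0.0459, 0.2604]
tool_rot: [0.835, -3.025, 0.002]
contact_force: [-0.3, -1.1, -0.5]
opening: 0.0396
t 5.77 board tcp mm [-150.4  -65.8  260.4] open 0.0396 F [-0.3 -1.1 -0.5]
turn (tool) [-0.    -0.004  0.003]
world [0.498 0.069 0.2  ]
shift mm now-axes [-44.6   0.7  60.3]  goal-axes [-44.4   0.8  60.4]
```

View pics/scene4.png

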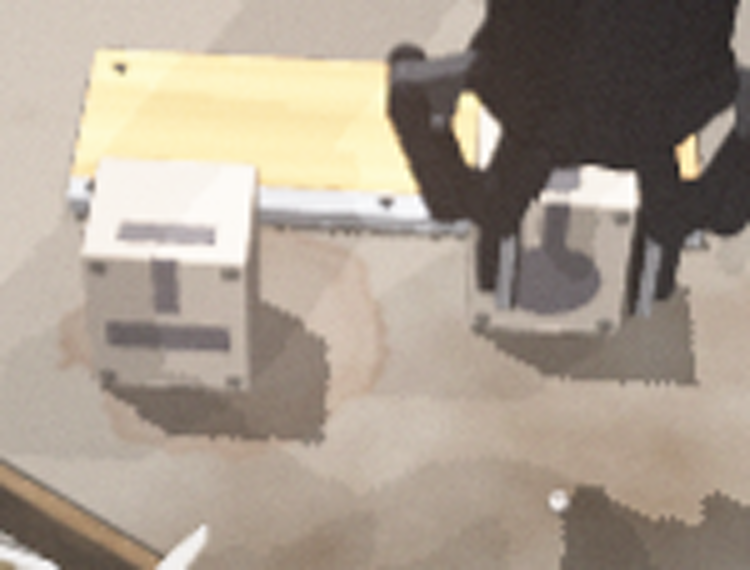

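View pics/top4.png

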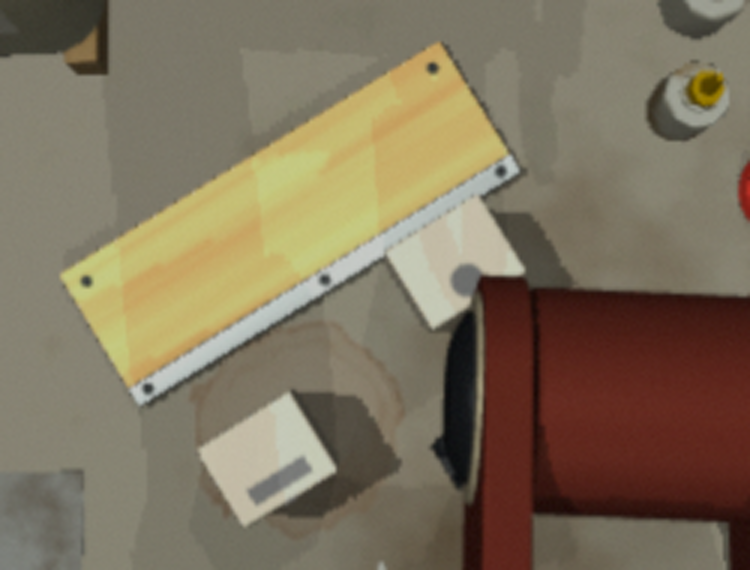

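The mould is upright and its top-far edge, (386,254)–(479,196) in the crop, lies along the strip. I'll check by fit.

```bash
python3 - <<'E'
import fit,pickle
from fit import *
fit.P["t4"]=pickle.load(open("p4top.pkl","rb"))
v,r=fit.fit([("t4",t4,(np.array([[386,253],[479,196],[523,272],[434,331]])+.5)/3-.5+[200,100])],[.52,.09,.5]); rep("disc",v,r)
b=[.5568,.1782,np.radians(30.6)]; c,s=np.cos(b[2]),np.sin(b[2]); d=v[:2]-b[:2]
print(np.round([c*d[0]+s*d[1],-s*d[0]+c*d[1]],4),np.degrees(v[2]-b[2]))
E
```

```text
Traceback (most recent call last):
AttributeError: 'function' object has no attribute 'P'
```

```bash
python3 - <<'E'
import pickle
from fit import *
P["t4"]=pickle.load(open("p4top.pkl","rb"))
v,r=fit([("t4",t4,(np.array([[386,253],[479,196],[523,272],[434,331]])+.5)/3-.5+[200,100])],[.52,.09,.5]); rep("disc",v,r)
b=[.5568,.1782,np.radians(30.6)]; c,s=np.cos(b[2]),np.sin(b[2]); d=v[:2]-b[:2]
print(np.round([c*d[0]+s*d[1],-s*d[0]+c*d[1]],4),np.degrees(v[2]-b[2]))
E
```

```text
disc [0.5282 0.0875] 30.9 res px 1.7 0.72
[-0.0708 -0.0635] 0.3136415779454114
```

Measured pose is x = -71 mm and 0.3° off square, inside the milestone limits. Now for the tip: fingertips to about 60 mm high, then forward and slightly up.

```bash
python3 -m crank '[[0,0,0,0,1,20,0.07],[0,0,0,-5,0,10,0.07],[0,0,0,-12,0,0,0.07],[0,0,0,-10,0,0,0.07],[0,0,0,-4,0,0,0.07],[0,0,0,-3,0,0,0.07]]'; python3 go.py -106 -65 230
```

```text
t: 6.37
tool_pos: [0.4876, 0.0656, 0.2183]
tool_rot: [0.833, -3.013, -0.005]
contact_force: [-1.0, -0.9, 0.5]
opening: 0.0396
t 6.37 board tcp mm [-117.1  -62.7  218.3] open 0.0396 F [-1.  -0.9  0.5]
turn (tool) [ 0.007 -0.014  0.003]
world [0.498 0.069 0.23 ]
shift mm now-axes [-10.9  -2.3 -11.9]  goal-axes [-11.1  -2.3 -11.7]
```

```bash
python3 -m crank '[[0,-0.01,0,0,-1,-14,0.07],[0,0,0,0,0,0,0.07],[0,0,0,-4,0,0,0.07]]'; python3 go.py -106 -65 230
```

```text
t: 6.62
tool_pos: [0.4911, 0.0669, 0.2311]
tool_rot: [0.835, -3.019, -0.012]
contact_force: [0.2, -0.1, -0.1]
opening: 0.0398
t 6.62 board tcp mm [-113.4  -63.3  231.1] open 0.0398 F [ 0.2 -0.1 -0.1]
turn (tool) [ 0.01  -0.007  0.004]
world [0.498 0.069 0.23 ]
shift mm now-axes [-7.4 -1.8  1.1]  goal-axes [-7.4 -1.7  1.1]
```

```bash
python3 -m crank '[[0,0,0,-5,0,0,0.07],[0,0,0,-6,0,0,0.07],[0,0,0,-6,0,-1,0.07],[0,0,0,-7,0,-2,0.07],[0,0,0,-7,0,-2,0.07]]'; python3 go.py -106 -65 230
```

```text
t: 7.03
tool_pos: [0.5189, 0.0824, 0.2388]
tool_rot: [0.833, -3.013, -0.005]
contact_force: [-5.3, -1.8, 9.6]
opening: 0.0396
t 7.03 board tcp mm [-81.6 -64.1 238.8] open 0.0396 F [-5.3 -1.8  9.6]
turn (tool) [ 0.007 -0.014  0.003]
world [0.498 0.069 0.23 ]
shift mm now-axes [24.3 -0.9  9.1]  goal-axes [24.4 -0.9  8.8]
```

```bash
cat > shot.py <<'E'
import sys
from station import eyes
import cv2,pickle
for n,(a,b,s) in {"top":(200,100,3),"scene":(250,170,5)}.items():
  p=eyes.get_image(n);im=p["image"][:,:,::-1]; pickle.dump(dict(p),open(f"p{sys.argv[1]}{n}.pkl","wb"))
  cv2.imwrite(f"pics/{n}{sys.argv[1]}.png",cv2.resize(im[b:b+570//s,a:a+750//s],None,fx=s,fy=s,interpolation=cv2.INTER_CUBIC))
E
python3 shot.py 5; python3 go.py 0 0 0
```

```text
t 7.13 board tcp mm [-80.5 -64.2 239.2] open 0.0396 F [-0.5 -1.9  2.5]
turn (tool) [ 0.006 -0.01   0.004]
world [0.556 0.179 0.   ]
shift mm now-axes [-83.1  62.4 238.8]  goal-axes [-80.5  64.2 239.2]
```

View pics/scene5.png

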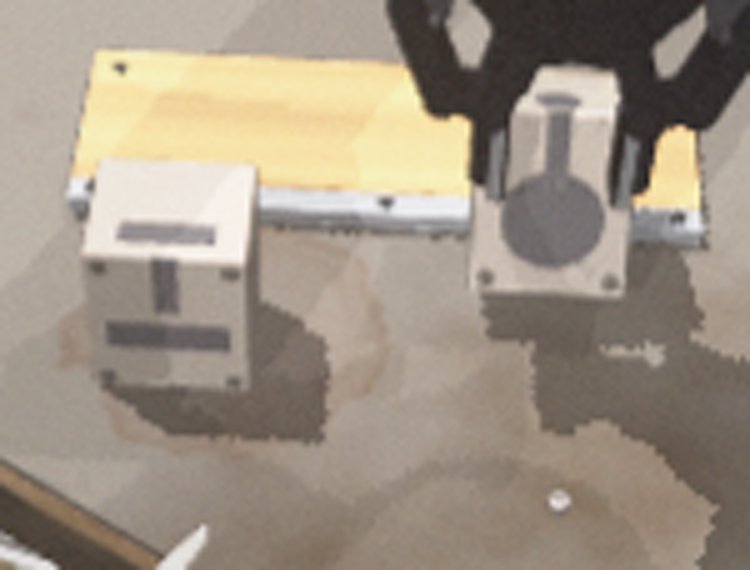

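View pics/top5.png

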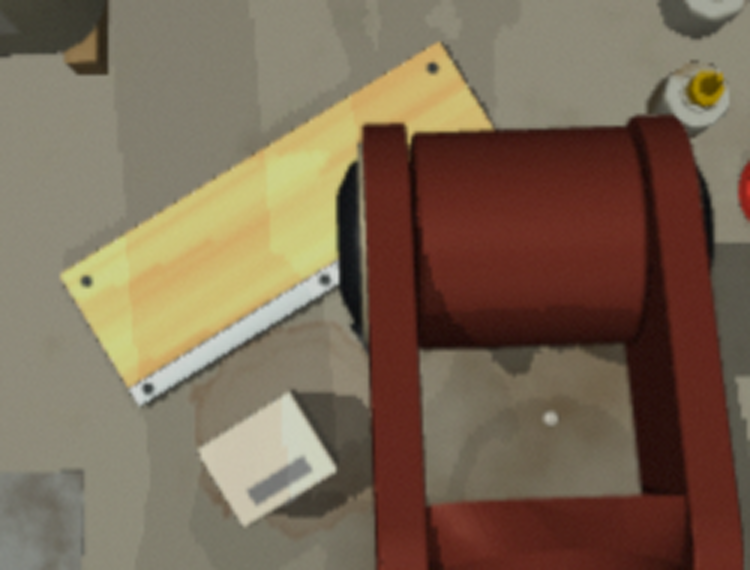

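The mould is tipping squarely over the edge, about 30° so far, with its face up at (550,180). I'll continue.

```bash
python3 -m crank '[[0,0,0,-7,0,-3,0.07],[0,0,0,-7,0,-3,0.07],[0,0,0,-7,0,-3,0.07],[0,0,0,-5,0,-2,0.07]]'; python3 go.py 0 0 0; python3 shot.py 6
```

```text
t: 7.47
tool_pos: [0.544, 0.0974, 0.25]
tool_rot: [0.833, -3.018, -0.006]
contact_force: [1.4, 0.3, -0.0]
opening: 0.0399
t 7.47 board tcp mm [-52.3 -64.1 250. ] open 0.0399 F [ 1.4  0.3 -0. ]
turn (tool) [ 0.007 -0.01   0.003]
world [0.556 0.179 0.   ]
shift mm now-axes [-54.9  62.2 249.9]  goal-axes [-52.3  64.1 250. ]
```

View pics/scene6.png

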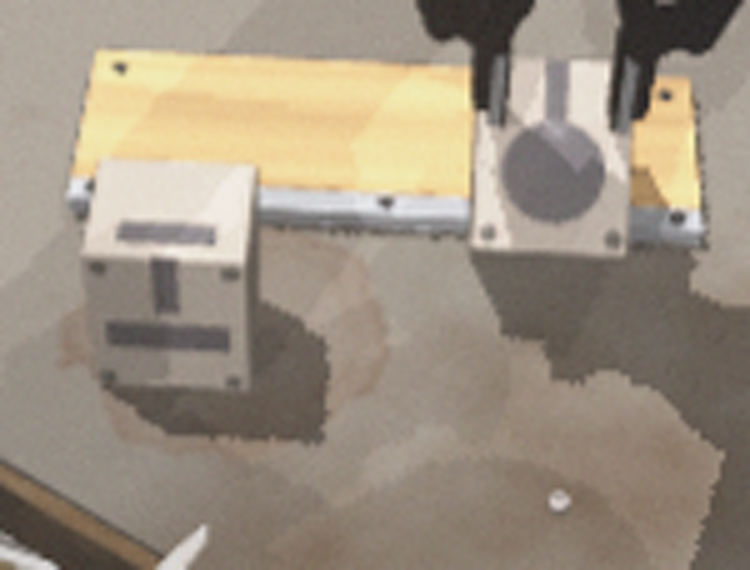

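It has gone over, or nearly, and contact force is about zero. I'll retreat upward and then look.

```bash
python3 -m crank '[[0,0,0,0,0,-25,0.07],[0,0,0,0,0,-38,0.07],[0,0,0,20,0,-38,0.07],[0,0,0,35,0,-30,0.07],[0,0,0,38,0,0,0.07],[0,0,0,38,0,0,0.07],[0,0,0,38,0,0,0.07],[0,0,0,0,0,0,0.07]]'; python3 go.py 0 0 0; python3 shot.py 7
```

```text
t: 8.23
tool_pos: [0.3977, 0.0105, 0.3845]
tool_rot: [0.84, -3.009, -0.005]
contact_force: [0.2, 0.4, -0.7]
opening: 0.0401
t 8.23 board tcp mm [-222.5  -64.1  384.5] open 0.0401 F [ 0.2  0.4 -0.7]
turn (tool) [ 0.008 -0.016  0.009]
world [0.556 0.179 0.   ]
shift mm now-axes [-229.3   59.1  381.3]  goal-axes [-222.5   64.1  384.5]
```

View pics/scene7.png

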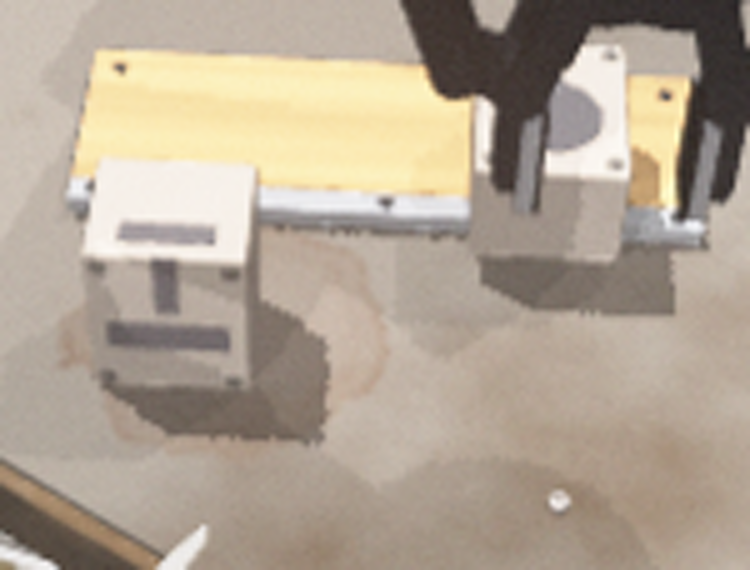

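View pics/top7.png

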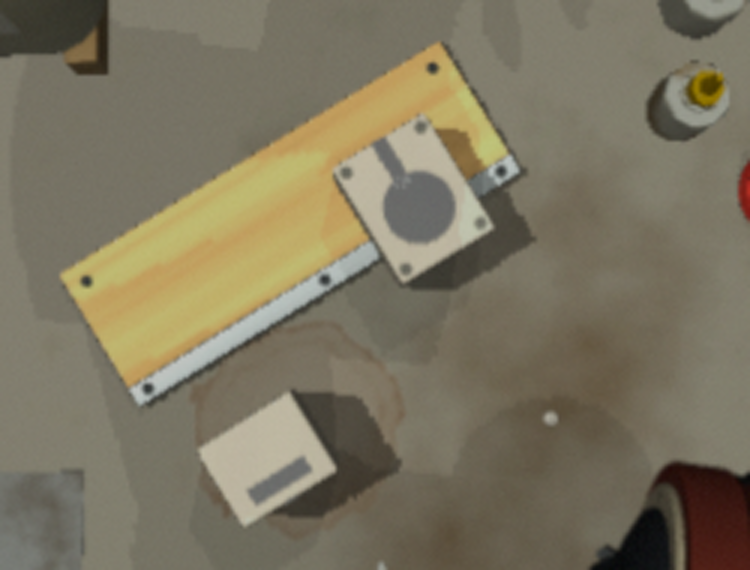

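It lies on the board casting up. I'll check position and flatness numerically.

```bash
python3 - <<'E'
import pickle
from fit import *
P["t"]=pickle.load(open("p7top.pkl","rb"))
uv=(np.array([[333,172],[425,115],[494,229],[405,285]])+.5)/3-.5+[200,100]
for z in (.055,.06,.065):
  v,r=fit([("t",[[.0375,.03,z],[.0375,-.03,z],[-.0375,-.03,z],[-.0375,.03,z]],uv)],[.54,.09,.5]); rep(f"disc z{z}",v,r)
  b=[.5568,.1782,np.radians(30.6)]; c,s=np.cos(b[2]),np.sin(b[2]); d=v[:2]-b[:2]
  print(np.round([c*d[0]+s*d[1],-s*d[0]+c*d[1]],4),np.degrees(v[2]-b[2]))
q=plane(P["t"],uv,.06); print([round(float(np.linalg.norm(q[i]-q[(i+1)%4])),4) for i in range(4)])
uv=(np.array([[198,454],[292,392],[337,466],[245,526]])+.5)/3-.5+[200,100]
v,r=fit([("t",t4,uv)],[.42,.19,.5]); rep("bar",v,r)
# tilt check over two views: predict scene corners from the flat pose
E
python3 - <<'E'
import sys; sys.path.insert(0,'.')
from station import ctrl,spotter,eyes
o=ctrl.get_obs(); print(o["t"],o["contact_force"])
for n in("top","scene"):
  p=eyes.get_image(n); print([ (q,[(d["centre"].tolist() if hasattr(d["centre"],"tolist") else d["centre"],d["confidence"]) for d in spotter.mark_of(q,p)][:1]) for q in("disc_mould","bar_mould")])
E
```

```text
disc z0.055 [0.5643 0.1084] 30.9 res px 0.9 0.44
[-0.0291 -0.0639] 0.30581097045500777
disc z0.06 [0.5638 0.1086] 30.9 res px 1.1 0.56
[-0.0294 -0.0635] 0.33627810719411433
disc z0.065 [0.5633 0.1087] 31.0 res px 1.3 0.68
[-0.0298 -0.0631] 0.37556787812301096
[0.0594, 0.0731, 0.0575, 0.0733]
bar [0.4247 0.19  ] 31.7 res px 1.2 0.88
8.3333 [ 0.20161882 -0.61150076  0.23880926]
[('disc_mould', [([0.5652, 0.1117, 0.0331], 0.8)]), ('bar_mould', [([0.4199, 0.1941, 0.0353], 0.96)])]
[('disc_mould', [([0.5617, 0.1085, 0.0332], 0.6)]), ('bar_mould', [([0.4264, 0.1897, 0.0388], 0.7)])]
```

```bash
python3 - <<'E'
import pickle
from h import *
a=pickle.load(open("p7top.pkl","rb")); b=pickle.load(open("p7scene.pkl","rb"))
def PM(p,uv):
  return np.c_[cv2.Rodrigues(np.array(p["rvec"]))[0],np.array(p["tvec"])], cv2.undistortPoints(np.array(uv,float).reshape(-1,1,2),K(p),np.array(p["dist"])).reshape(-1,2).T
ua=(np.array([[425,115],[494,229]])+.5)/3-.5+[200,100]; ub=(np.array([[625,44],[629,177]])+.5)/5-.5+[250,170]
A,x=PM(a,ua);B,y=PM(b,ub); X=cv2.triangulatePoints(A,B,x,y); print(np.round((X[:3]/X[3]).T,4))
E
```

```text
[[0.6095 0.1028 0.0641]
 [0.5467 0.0663 0.0615]]
```

The top-face corners triangulate to 64 and 62 mm against an expected 60 mm, so the mould is flat within measurement error. The arm is clear, so I'll hand in.

```bash
python3 -c "
from station import ctrl
print(ctrl.finish_job()); print(ctrl.get_obs()['t'])"
```

```text
the job is handed in; nothing more can be done
None
the job is handed in; nothing more can be done
```

The disc mould now lies flat on the board with its casting up, and the bar mould is still standing where it was. I handed the job in at about 8.4 s of the 32 s allowed; the hand-in reports no verdict.

- **Slide:** I pushed the mould upright with two fingers, 40 mm apart and low down, until the force rose at the board's edge. I then backed off to measure. It stood at x = -71 mm in the board frame (allowed -78 to -60) and 0.3° off square.
- **Tip:** I pushed it forward near the top, rising slightly, and it went over the edge. The highest contact force I read was about 13 N during the slide and 11 N during the tip. I took readings only at the end of each call.
- **Last checks:**
  - **Disc mould:** it is at x = -29 mm, y = -64 mm in the board frame. The side that was on top points away from the edge within about 0.4°.
  - **Height:** two corners of its top face measured 64 and 62 mm from two views, against 60 mm expected. That would be about 2° of tilt at most, within calibration error. The spotter put the centre at 33 mm, against 35 mm.
  - **Bar mould:** its fitted position moved less than 2 mm. The spotter readings scatter by about 8 mm between the two views, but stay well within the 20 mm limit.
  - **Arm:** it stood clear and touched nothing.

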